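# Pull-test two mounting pins in stone blocks

## Robot

A 6-joint arm with a two-finger parallel gripper is mounted at the origin on the work surface. World frame = base frame: x ahead of the robot, y to its left, z up, the work surface at z = 0. Lengths are in m, angles in rad, forces in N, time in s.
With the tool pointing down it reaches from about 0.375 to 0.975 m from the base axis. Payload 3.8 kg.
Tool frame: the origin (TCP) lies midway between the tips of the shut fingers; the grasp point (between the pads) lies 19 mm behind it; x points along the fingers, y is the direction in which the jaws open and shut, and the axes are right-handed (so a half turn about x gives the same grasp; the last joint's range is limited). The gripper opens to 88 mm and grips with 3 to 60 N. Pads are 18 mm wide; open, the fingers measure 123 mm over their backs; the gripper's body (75 mm by 187 mm) begins 45 mm behind the grasp point.
Start: joints at [1.12, 0.264, 1.604, -0, 1.274, -0.037], TCP at [0.271, 0.618, 0.212] pointing down, gripper open.
Joint ranges: [-2.63, 2.63], [-0.94, 2.18], [0.31, 2.57], [-1.31, 4.45], [0, 2.66], [-2.55, 2.55]. Speed limits (rad/s): [2.57, 2.57, 3.14, 3.14, 3.14, 3.14].

## Interface

Orientations are given as a rotation vector (axis times angle).
In Python, from cell import manip, inverse_kinematics, cams, order gives the robot as it stands. Calls block until the motion is done:
- manip.move_pose(position, orientation): joint-space move of the TCP to a pose.
- manip.move_linear(position, rate=0.15, rot=None): straight line of the TCP; rot=None keeps the orientation; rate is the mean speed in m/s.
- manip.set_joints(angles): joint-space move.
- manip.set_gripper(opening, force=None): finger opening in m; force is the grip in N (None keeps the last); returns when the fingers have stopped.
- manip.dwell(seconds).
- inverse_kinematics(position, orientation): joint angles nearest the present ones, or None.
- manip.state(): the state.
- cams.capture(name): name is "scene" or "top" or "wrist"; returns a dict with "image" (400x640x3 uint8, blue, green, red), "z_map" (400x640 float32, m along the optical axis (not along the pixel's ray), 0 where there is no reading), "intrinsics" (3x3 intrinsics, pixels), "k1" (the pictures are not rectified: a ray, as slopes to the right and down, at radius r is drawn at 1 + k1 r^2 times it, then the intrinsics apply), "position" and "orientation" of the camera in the world; the wrist camera has in their place "T_tool_cam" (4x4, takes a point from camera to tool coordinates, whose origin is the TCP and whose axes are the tool frame's). Camera axes: x right, y down, z forward; pixel columns grow to the right and rows downward; lengths in m; the calibration is good to about 2 mm. A picture is of the moment at which its call begins: read the wrist's pose just before it.
A pose or a line that the arm cannot do raises manip.IKError and nothing moves.
- order.close_job(): hands the job in, once; it reports no verdict.
The state is a dict: "clock": time; "joint_pos": joint angles; "joint_velocities": joint speeds; "tau": joint torques, N m; "tool_pos": TCP position; "tcp_rot": TCP orientation; "contact_force": force on the tool from outside, world axes, zero at the start; "moment": the same for the moment, N m; "gripper_width": finger opening in m.
Only numpy, scipy, OpenCV 4.12 (cv2) and the standard library are available. Lean on these libraries where they do the work, as an engineer would, in place of code of your own. Each camera call takes 0.05 s, during which the arm holds its last target.

## Task

Pull-test the mounting pins in the two grey stone blocks: tug each pin straight up by the black T-handle of its spring gauge, until green shows but no red. The pin that holds should be kept in the green for about one and a half seconds and then be let back down to rest; the other, unbonded one slides out before green shows, so draw it gently right up to its stop and leave it standing there for re-gluing. Never pull either gauge into the red, and leave the tools and stone chips where they are.

Things in the scene. Friction and masses are not known exactly. Their poses are not given: they have to be found in the camera images.
- block_a: Grey stone mounting block, 130 x 130 mm, 80 mm high, fixed to the table; origin at the centre of its underside, z up. A vertical steel mounting pin (16 mm diameter) stands in the centre of its top, in a yellow ring of glue; screwed onto the pin is a spring pull gauge (blue barrel, black T-handle). The two blocks look alike; one pin is bonded and one is not, and only pulling tells which.
- barrel_a (a point): Centre of the top rim of the blue gauge barrel (32 mm diameter, 40 mm long) on the pin of block_a. It is rigid with the pin: 140 mm above the underside of the block when the pin is home. It rises only if the pin slides out of the stone; an unbonded pin starts to slide at about 5 to 7 N of pull, before the gauge shows green, travels 40 mm to its stop, and stays by friction where it is left.
- handle_a (a point): Centre of the black T-handle of the gauge on block_a: a bar 80 mm long along its own y (the same direction as the block's y), 20 mm wide along x, 22 mm tall; 31 mm above the barrel rim at rest, with 20 mm of free space under the bar (12 mm white rod in the middle). It moves only straight up, against the spring, and springs back when let go.
- gauge_a (a joint): Stretch of the gauge spring on block_a, in m: how far the handle is pulled up from the barrel, 0 at rest, mechanical end at 0.040. Spring 600 N/m (0.020 = 12 N). The rod drawn out of the barrel is white for the first 14 mm, then green from 14 to 28 mm (8.4 to 17 N), then red (overload).
- block_b: Grey stone mounting block, 130 x 130 mm, 80 mm high, fixed to the table; origin at the centre of its underside, z up. A vertical steel mounting pin (16 mm diameter) stands in the centre of its top, in a yellow ring of glue; screwed onto the pin is a spring pull gauge (blue barrel, black T-handle). The two blocks look alike; one pin is bonded and one is not, and only pulling tells which.
- barrel_b (a point): Centre of the top rim of the blue gauge barrel (32 mm diameter, 40 mm long) on the pin of block_b. It is rigid with the pin: 140 mm above the underside of the block when the pin is home. It rises only if the pin slides out of the stone; an unbonded pin starts to slide at about 5 to 7 N of pull, before the gauge shows green, travels 40 mm to its stop, and stays by friction where it is left.
- handle_b (a point): Centre of the black T-handle of the gauge on block_b: a bar 80 mm long along its own y (the same direction as the block's y), 20 mm wide along x, 22 mm tall; 31 mm above the barrel rim at rest, with 20 mm of free space under the bar (12 mm white rod in the middle). It moves only straight up, against the spring, and springs back when let go.
- gauge_b (a joint): Stretch of the gauge spring on block_b, in m: how far the handle is pulled up from the barrel, 0 at rest, mechanical end at 0.040. Spring 600 N/m (0.020 = 12 N). The rod drawn out of the barrel is white for the first 14 mm, then green from 14 to 28 mm (8.4 to 17 N), then red (overload).
- chip_a: Sandy stone chip 36 x 26 x 14 mm lying loose on top of block_a; bystander
- chip_b: Sandy stone chip 36 x 26 x 14 mm lying loose on top of block_b; bystander
- scriber: Scriber (shaped like a screwdriver) with orange handle, 200 mm long, lying between the blocks; bystander
- mallet: Hammer with wooden handle, 240 mm long, lying beyond the blocks; bystander
- brush: Dusting brush, 200 mm long, lying beyond the blocks; bystander
- scraper: Yellow flat scraper 110 x 35 x 6 mm, lying on the robot's side of the blocks; bystander
- glue: Standing resin bottle with white cap, 56 mm diameter, 130 mm high, beyond the blocks; bystander
Mind the look-alikes: they are no part of the job. Leave any orange look-alike of the block_a alone.

How it is judged:
On the way:
1. a pin that stays home is tugged with its gauge in the green for a good second (((value of joint gauge_a between 0.014 and 0.028 m and z of barrel_a in the frame of block_a below 0.143 m) or (value of joint gauge_b between 0.014 and 0.028 m and z of barrel_b in the frame of block_b below 0.143 m))), for 1 s.
At the end, for the whole second after the job is handed in: The unbonded pin stands drawn up at least 30 mm of its 40 mm travel (barrel rim more than 170 mm above the block's underside), the bonded pin is home, both gauge handles are let go and back at rest (stretch under 3 mm, still) (((z of barrel_a in the frame of block_a above 0.17 m and z of barrel_b in the frame of block_b below 0.143 m) or (z of barrel_b in the frame of block_b above 0.17 m and z of barrel_a in the frame of block_a below 0.143 m)) and value of joint each of gauge_a, gauge_b below 0.003 m and velocity of joint each of gauge_a, gauge_b below 0.01 m/s); the robot touches nothing.
It fails at once if a gauge is pulled into the red (stretch over 28 mm) (value of joint any of gauge_a, gauge_b above 0.028 m).
It fails at once if a tool, the bottle or a stone chip is moved more than 30 mm (distance of any of chip_a, chip_b, scriber, mallet, brush, scraper, glue from where it was at the start of the episode above 0.03 m).
It also fails if it takes over 61 s, if anything falls off the work surface, if the arm or the gripper's body presses on something with over 40 N, if the wrist force passes 120 N, or if a joint passes its speed limit or range.

## Working session

There is one attempt and no reset: what is moved stays moved. The work goes in short steps, each a Python script; the robot and the scene stay as the last script left them, time stands still between calls to the robot, and variables do not carry over. Pictures are saved under pics/ and viewed, and the job is handed in when it is done.

```bash
mkdir -p pics; ls
cat > h.py <<'E'
import numpy as np, cv2, pickle
from scipy.spatial.transform import Rotation as R
def save(c,name):
    cv2.imwrite('pics/'+name+'.png',c['image'])
    pickle.dump(c,open('pics/'+name+'.pkl','wb'))
def ray(c,u,v):
    K=c['intrinsics']; d=np.array([(u-K[0,2])/K[0,0],(v-K[1,2])/K[1,1]]); s=d.copy()
    for _ in range(30): s=d/(1+c['k1']*(s@s))
    return np.array([s[0],s[1],1.])
def pose(c):
    if 'Twc' in c: return c['Twc'][:3,:3],c['Twc'][:3,3]
    o=np.array(c['orientation']); 
    M=o if o.shape==(3,3) else R.from_rotvec(o).as_matrix()
    return M,np.array(c['position'])
def pt(c,u,v,z=None):
    M,p=pose(c); r=ray(c,u,v)
    zz=c['z_map'][int(round(v)),int(round(u))] if z is None else z
    return M@(r*zz)+p
def onplane(c,u,v,z):
    M,p=pose(c); d=M@ray(c,u,v); return p+d*(z-p[2])/d[2]
def cloud(c):
    M,p=pose(c); K=c['intrinsics']; u,v=np.meshgrid(np.arange(640),np.arange(400))
    d=np.stack([(u-K[0,2])/K[0,0],(v-K[1,2])/K[1,1]],-1); s=d.copy()
    for _ in range(30): s=d/(1+c['k1']*(s**2).sum(-1,keepdims=True))
    P=np.concatenate([s,np.ones(s.shape[:2]+(1,))],-1)*c['z_map'][...,None]
    return P@M.T+p
def wrist(cams,manip):
    st=manip.state(); c=cams.capture('wrist')
    T=np.eye(4);T[:3,:3]=R.from_rotvec(st['tcp_rot']).as_matrix();T[:3,3]=st['tool_pos']
    c['Twc']=T@np.array(c['T_tool_cam']); return c
E
python3 - <<'E'
from h import *
from cell import manip,cams
for n in ('scene','top'):
    c=cams.capture(n); save(c,n); print(n,c['position'],c['orientation'],c['k1'],c['intrinsics'])
save(wrist(cams,manip),'w0'); print(manip.state())
E
```

```text
pics
scene [ 1.25929126 -0.54725451  0.71637309] [-1.95672093 -0.91919063  0.4835447 ] 0.014419244902496355 [[430.26905431   0.         326.21294866]
 [  0.         430.26905431 193.78580937]
 [  0.           0.           1.        ]]
top [0.4757321  0.09890475 1.17171355] [-2.22430999  2.1762889  -0.12425048] -0.05144533112093673 [[414.39848151   0.         309.83738877]
 [  0.         414.39848151 202.70743594]
 [  0.           0.           1.        ]]
{'clock': 0.15, 'joint_pos': array([ 1.12010930e+00,  2.64592151e-01,  1.60502716e+00, -2.91880659e-07,
        1.27366607e+00, -3.69066124e-02]), 'joint_velocities': array([-1.66604632e-03, -2.49577726e-03, -3.39168888e-03, -4.33391236e-04,
        1.86686313e-03,  2.27564716e-05]), 'tau': array([-1.19236993e-04, -5.02850425e+01, -3.57466865e+01,  7.28849508e-02,
        2.50586250e-02, -9.73012970e-05]), 'tool_pos': array([0.27115695, 0.6175187 , 0.21048382]), 'tcp_rot': array([ 0.32328271,  1.54672874, -0.3258784 ]), 'contact_force': array([-0.4599878 ,  0.12476965, -0.29800447]), 'moment': array([-0.015132  , -0.03328482,  0.01807792]), 'gripper_width': 0.08833874087750616}
```

View pics/scene.png

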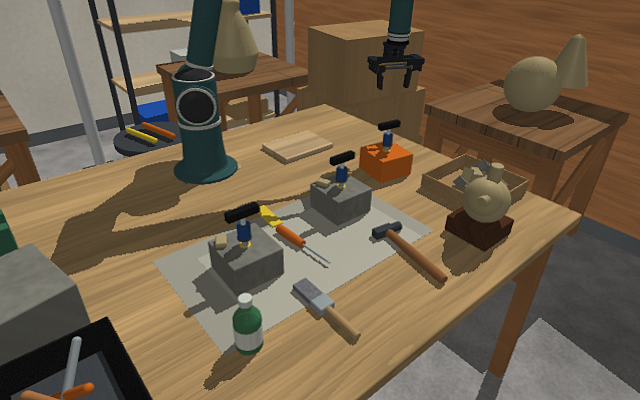

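View pics/top.png

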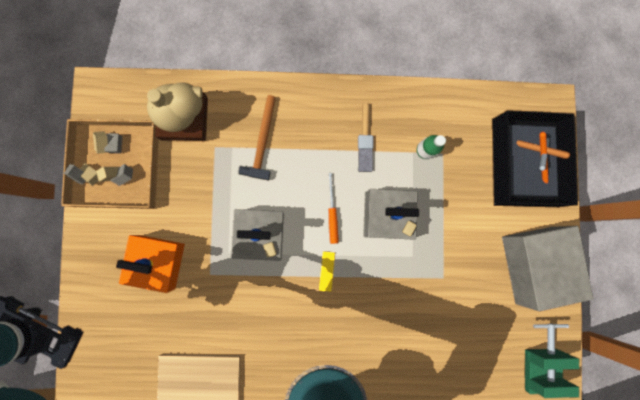

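The scene picture shows grey stone blocks at about (340,200) and (245,258), and an orange look-alike at (385,160). In the top picture the grey blocks are at (258,235) and (397,213), and the orange one at (150,263). The two grey ones fit the description. Next I'll measure the handles and enlarge crops.

Run:
```python
from h import *
def L(n): return pickle.load(open(f'pics/{n}.pkl','rb'))
for n,boxes in (('top',[(225,220,290,275),(360,180,435,245)]),('scene',[(295,140,375,225),(200,195,290,295)])):
    c=L(n); P=cloud(c); im=c['image'].astype(int)
    for (a,b,d,e) in boxes:
        Q=P[b:e,a:d].reshape(-1,3); I=im[b:e,a:d].reshape(-1,3)
        ok=(c['z_map'][b:e,a:d].ravel()>0)&(I.max(1)<50)&(Q[:,2]>.155)&(Q[:,2]<.22)
        q=Q[ok]; print(n,len(q),'mean',q.mean(0).round(4),'min',q.min(0).round(4),'max',q.max(0).round(4))
        r=cv2.minAreaRect((q[:,:2]*1000).astype(np.float32)); print('  rect',np.round(r[0],1),np.round(r[1],1),round(r[2],1), 'z90',np.percentile(q[:,2],[5,50,95]).round(4))
        blk=Q[(Q[:,2]>.07)&(Q[:,2]<.09)]
        r=cv2.minAreaRect((blk[:,:2]*1000).astype(np.float32)); print('  block',np.round(r[0],1),np.round(r[1],1),round(r[2],1),np.median(blk[:,2]).round(4))
    np.savez
t=L('top')['image']; s=L('scene')['image']
A=cv2.resize(t[195:265,220:300],None,fx=5,fy=5,interpolation=cv2.INTER_CUBIC);B=cv2.resize(t[175:245,355:435],None,fx=5,fy=5,interpolation=cv2.INTER_CUBIC)
cv2.imwrite('pics/crop1.png',np.hstack([A[:,:400],B[:,:400]]))
```

```text
top 230 mean [0.4732 0.1938 0.1825] min [0.4644 0.1582 0.1762] max [0.4815 0.2322 0.1871]
  rect [472.4 195.2] [16.7 73.8] 1.3 z90 [0.1794 0.1825 0.1858]
  block [458.1 196.2] [104.8 131.3] 1.1 0.0806
top 242 mean [ 0.5353 -0.1611  0.1818] min [ 0.525  -0.2011  0.1669] max [ 0.5443 -0.1221  0.1871]
  rect [ 534.3 -161.7] [19.  79.1] 1.3 z90 [0.1784 0.1821 0.1847]
  block [ 535.3 -162.3] [132.5 130.3] 88.4 0.0801
scene 211 mean [0.4813 0.1875 0.1761] min [0.4664 0.154  0.1624] max [0.4891 0.2306 0.1857]
  rect [479.7 192.5] [76.7 22.3] 86.4 z90 [0.1642 0.1771 0.1844]
  block [440.1 306.9] [161. 400.] 17.4 0.0811
scene 400 mean [ 0.5432 -0.1678  0.177 ] min [ 0.5274 -0.2042  0.1612] max [ 0.5508 -0.1265  0.1857]
  rect [ 539.1 -165.4] [23.2 77.6] 0.3 z90 [0.1652 0.1792 0.1843]
  block [ 538.1 -163.7] [131.6 133.1] 88.6 0.0812
```

View pics/crop1.png

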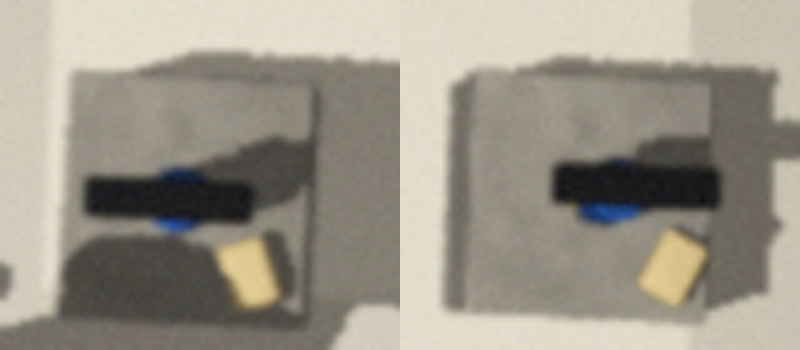

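The crop confirms it: both have a black handle on a blue barrel on grey stone, with a chip to the lower right. Handle tops are at z≈0.182 from both views, which fits the stated 0.171+0.011. Next, a wrist view above each handle.

```bash
cat >> h.py <<'E'
def ori(yaw,flip=False):
    s=-1 if flip else 1
    x=np.array([0,0,-1.]);y=s*np.array([np.cos(yaw),np.sin(yaw),0]);z=np.cross(x,y)
    return R.from_matrix(np.stack([x,y,z],1)).as_rotvec()
E
python3 - <<'E'
from h import *
from cell import manip,cams,inverse_kinematics
for p in ([.473,.194,.30],[.473,.194,.152],[.473,.194,.22],[.535,-.162,.3],[.535,-.162,.152]):
    for f in (0,1):
        q=inverse_kinematics(p,ori(0,f)); print(p,f,None if q is None else np.round(q,2))
c=pickle.load(open('pics/w0.pkl','rb')); print(np.round(c['T_tool_cam'],3))
E
```

```text
[0.473, 0.194, 0.3] 0 [ 0.34 -0.09  1.83 -0.    1.41  0.34]
[0.473, 0.194, 0.3] 1 None
[0.473, 0.194, 0.152] 0 [ 0.34 -0.    2.01 -0.    1.13  0.34]
[0.473, 0.194, 0.152] 1 None
[0.473, 0.194, 0.22] 0 [ 0.34 -0.05  1.94 -0.    1.26  0.34]
[0.473, 0.194, 0.22] 1 None
[0.535, -0.162, 0.3] 0 [-0.34  0.    1.74 -0.    1.4  -0.34]
[0.535, -0.162, 0.3] 1 None
[0.535, -0.162, 0.152] 0 [-0.34  0.09  1.92 -0.    1.13 -0.34]
[0.535, -0.162, 0.152] 1 None
[[ 0.001 -0.268  0.963 -0.173]
 [ 1.     0.001 -0.001  0.   ]
 [-0.001  0.963  0.268 -0.069]
 [ 0.     0.     0.     1.   ]]
```

Run:
```python
from h import *
from cell import manip,cams
manip.set_gripper(.06,40)
manip.move_pose([.473,.194,.28],ori(0)); manip.dwell(.2)
c=wrist(cams,manip); save(c,'wA')
P=cloud(c); im=c['image'].astype(int)
ok=(im.max(2)<60)&(P[...,2]>.174)&(P[...,2]<.2)&(abs(P[...,0]-.473)<.06)&(abs(P[...,1]-.194)<.07)
q=P[ok];r=cv2.minAreaRect((q[:,:2]*1000).astype(np.float32))
print(len(q),r,np.percentile(q[:,2],[5,50,95]),q.min(0),q.max(0)); s=manip.state();print(s['clock'],s['tool_pos'],s['contact_force'])
```

```text
1813 ((473.8726806640625, 195.38494873046875), (78.4060287475586, 19.993879318237305), 88.35091400146484) [0.18038905 0.18223697 0.18342107] [0.46283775 0.15620966 0.17404996] [0.48404342 0.23466226 0.1845027 ]
2.7167 [0.47283901 0.19466723 0.27975548] [-0.70753531 -0.69184774 -0.09712666]
```

View pics/wA.png

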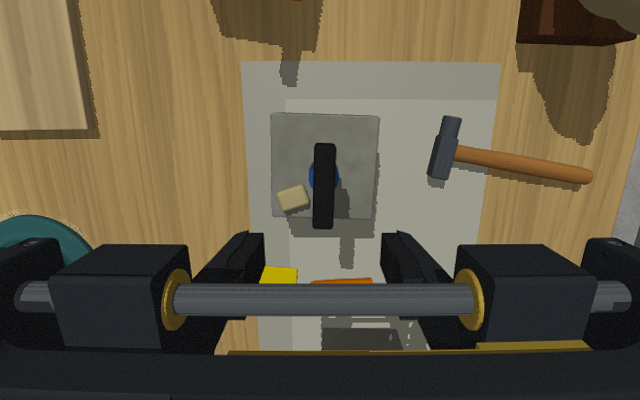

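Picture wA shows the black handle at (324,186) over the blue barrel, with the chip at (293,198) clear of the finger lanes. I measured the centre at (0.474, 0.195), top z 0.182, yaw −1.65°. Grasp it and pull in steps.

```bash
cat >> h.py <<'E'
def fz(manip,n=4):
    v=[]
    for _ in range(n): manip.dwell(.02); v.append(manip.state()['contact_force'][2])
    return float(np.mean(v))
def grasp(manip,x,y,yaw,z=.1525):
    manip.move_pose([x,y,z+.08],ori(yaw)); manip.move_linear([x,y,z],rate=.12)
    manip.dwell(.15); f0=manip.state()['contact_force']; manip.set_gripper(0.0,45); manip.dwell(.2)
    s=manip.state(); f1=fz(manip); print('grasped',s['clock'],s['tool_pos'],'w',s['gripper_width'],'f0',f0,'f',s['contact_force'])
    return s['tool_pos'],f0[2]
def pull(manip,p,f0,dend=.019,step=.002):
    """p commanded start; returns"""
    log=[];d=0
    while d<dend-1e-9:
        d+=step; manip.move_linear([p[0],p[1],p[2]+d],rate=.03)
        F=f0-fz(manip,3); zz=manip.state()['tool_pos'][2]; log.append((round(d*1e3),round((zz-p[2])*1e3,1),round(F,1)))
        if F>13.5: break
    print(log); return d,F
E
python3 - <<'E'
from h import *
from cell import manip,cams
p,f0=grasp(manip,.4739,.1954,np.deg2rad(-1.65))
d,F=pull(manip,p,f0)
s=manip.state(); print(d,F,s['clock'],s['gripper_width'],s['contact_force'],s['tool_pos'])
save(cams.capture('scene'),'sA1'); save(wrist(cams,manip),'wA1')
im=cv2.imread('pics/sA1.png')[130:230,290:390]; im2=cv2.imread('pics/wA1.png')
cv2.imwrite('pics/cA1.png',np.hstack([cv2.resize(im,(400,400),interpolation=2),cv2.resize(im2[50:350,170:470],(400,400))]))
E
```

```text
grasped 4.9167 [0.47397589 0.19539811 0.15249732] w 0.018189053419824252 f0 [ 0.31876123 -0.05456746  0.52611932] f [ 0.91028643 -0.16607511 -1.3096097 ]
[(2, np.float64(1.9), np.float64(1.9)), (4, np.float64(3.9), np.float64(3.6)), (6, np.float64(5.8), np.float64(4.6)), (8, np.float64(7.9), np.float64(6.0)), (10, np.float64(9.8), np.float64(7.0)), (12, np.float64(11.8), np.float64(8.4)), (14, np.float64(13.8), np.float64(9.6)), (16, np.float64(15.8), np.float64(10.7)), (18, np.float64(17.8), np.float64(11.5)), (20, np.float64(19.8), np.float64(12.6))]
0.020000000000000004 12.616492789004429 7.9833 0.01797623176684022 [  4.1274072    1.11563405 -12.12548711] [0.47384469 0.1953453  0.17225536]
```

View pics/cA1.png

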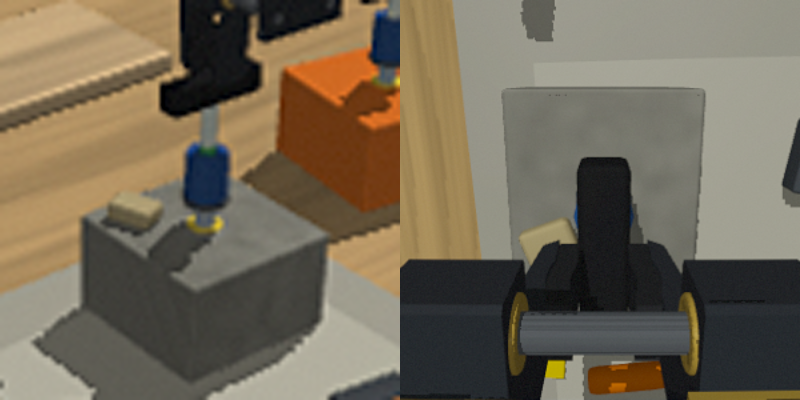

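This pin holds: the force rises linearly to 12.6 N over 20 mm, and green shows at the barrel rim (crop (207,150)) with the pin home. Hold, let down, release.

Run:
```python
from h import *
from cell import manip,cams
s=manip.state();print(s['clock'])
manip.dwell(1.2); s=manip.state();print(s['clock'],s['contact_force'],s['tool_pos'])
manip.move_linear([.4739,.1954,.1527],rate=.03); print(manip.state()['contact_force'])
manip.set_gripper(.06); manip.dwell(.2); print(manip.state()['contact_force'])
manip.move_linear([.4739,.1954,.26],rate=.15)
c=wrist(cams,manip);save(c,'wA2');save(cams.capture('scene'),'sA2')
manip.move_pose([.535,-.162,.28],ori(0)); manip.dwell(.2)
c=wrist(cams,manip); save(c,'wB')
P=cloud(c); im=c['image'].astype(int)
ok=(im.max(2)<60)&(P[...,2]>.174)&(P[...,2]<.2)&(abs(P[...,0]-.535)<.06)&(abs(P[...,1]+.162)<.07)
q=P[ok];r=cv2.minAreaRect((q[:,:2]*1000).astype(np.float32))
print(len(q),r,np.percentile(q[:,2],[5,50,95]),q.min(0),q.max(0)); s=manip.state();print(s['clock'],s['tool_pos'])
a=cv2.imread('pics/sA2.png')[130:230,290:390]
cv2.imwrite('pics/cB.png',np.hstack([cv2.resize(a,(300,300),interpolation=2),cv2.resize(c['image'],(480,300))]))
```

```text
8.0833
9.2833 [  2.76052517   0.22657649 -12.08333301] [0.47385322 0.19536641 0.17243176]
[-2.06392093 -1.79855189 -1.24224282]
[-0.02257545 -1.32851754  0.05048919]
1802 ((535.9722290039062, -164.13272094726562), (78.8208999633789, 20.08791160583496), 88.45784759521484) [0.18040731 0.18220612 0.1834053 ] [ 0.52525626 -0.20349969  0.1740686 ] [ 0.54646045 -0.12455028  0.18465611]
13.625 [ 0.5351872  -0.16096515  0.28003402]
```

View pics/cB.png

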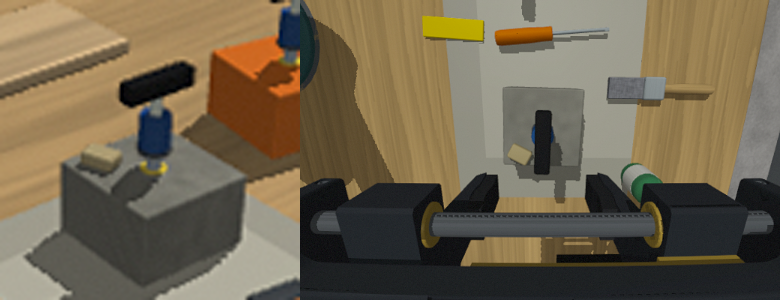

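The left handle is back at rest with no green. In the right view the handle of the second block is at (542,142), and I measured (0.536, −0.164), top 0.182, yaw −1.5°. Pull this one gently.

Run:
```python
from h import *
from cell import manip,cams
p,f0=grasp(manip,.536,-.1635,np.deg2rad(-1.54))
d,F=pull(manip,p,f0,dend=.02)
s=manip.state(); print(list(p),f0,d,F,s['clock'],s['gripper_width'],s['contact_force'],s['tool_pos'])
save(cams.capture('scene'),'sB1'); save(wrist(cams,manip),'wB1')
im=cv2.imread('pics/sB1.png')[190:310,190:310]; im2=cv2.imread('pics/wB1.png')
cv2.imwrite('pics/cB1.png',np.hstack([cv2.resize(im,(400,400),interpolation=2),cv2.resize(im2[50:350,170:470],(400,400))]))
```

```text
grasped 15.825 [ 0.53602732 -0.16348893  0.15248131] w 0.01843276000094998 f0 [-0.07433286 -0.55345682 -0.46072596] f [0.31958966 0.33467448 0.14742019]
[(2, np.float64(1.9), np.float64(1.2)), (4, np.float64(3.8), np.float64(2.3)), (6, np.float64(5.8), np.float64(3.4)), (8, np.float64(7.8), np.float64(4.4)), (10, np.float64(9.9), np.float64(5.3)), (12, np.float64(12.0), np.float64(5.3)), (14, np.float64(14.0), np.float64(6.1)), (16, np.float64(16.0), np.float64(4.8)), (18, np.float64(18.0), np.float64(4.5)), (20, np.float64(20.1), np.float64(5.4))]
[np.float64(0.5360273170466775), np.float64(-0.16348893103287718), np.float64(0.152481311145476)] -0.460725955820538 0.020000000000000004 5.441304053185 18.8917 0.017863560646194366 [ 1.69993292  0.04090974 -5.66912619] [ 0.53598522 -0.16348888  0.17253454]
```

View pics/cB1.png

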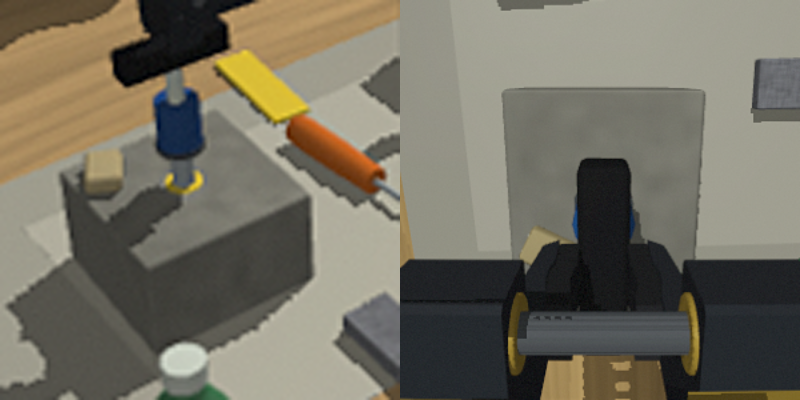

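The force levels off at about 5.3 N with no green, and the crop shows a longer stretch of pin between ring and barrel. This is the unbonded pin. Draw it on to its stop; the total lift is capped at 53 mm, which keeps the stretch to 13–14 mm.

Run:
```python
from h import *
from cell import manip,cams
p=[.536,-.1635,.1525]; f0=-.46; log=[]; d=.020
while d<.0525:
    d+=.002 if d<.044 else .001
    manip.move_linear([p[0],p[1],p[2]+d],rate=.03); F=f0-fz(manip,3)
    log.append((round(d*1e3,1),round(float(F),1)))
    if F>7.4 and d>.04: break
print(log); s=manip.state(); print(s['clock'],s['tool_pos'],s['gripper_width'])
save(cams.capture('scene'),'sB2'); save(cams.capture('top'),'tB2')
im=cv2.imread('pics/sB2.png')[190:310,190:310]
cv2.imwrite('pics/cB2.png',cv2.resize(im,(480,480),interpolation=2))
```

```text
[(22.0, 5.3), (24.0, 5.4), (26.0, 5.0), (28.0, 5.3), (30.0, 5.4), (32.0, 5.0), (34.0, 5.1), (36.0, 5.6), (38.0, 5.1), (40.0, 5.9), (42.0, 4.8), (44.0, 4.9), (45.0, 5.3), (46.0, 5.6), (47.0, 5.5), (48.0, 4.8), (49.0, 5.5), (50.0, 5.9), (51.0, 7.0), (52.0, 8.0)]
24.9917 [ 0.53596214 -0.16349453  0.20441558] 0.01807822636418611
```

View pics/cB2.png

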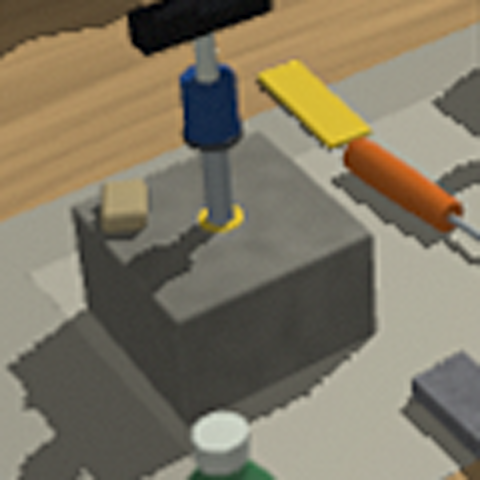

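The force rose from 5.5 N to 8 N between 50 and 52 mm, so it's at the stop, still white. Relax the spring by 11.5 mm, release and back off straight up.

Run:
```python
from h import *
from cell import manip,cams
p=[.536,-.1635,.1525]
manip.move_linear([p[0],p[1],p[2]+.041],rate=.03); manip.dwell(.1); print(manip.state()['contact_force'])
manip.set_gripper(.06); manip.dwell(.2); print(manip.state()['contact_force'])
manip.move_linear([p[0],p[1],.31],rate=.12); manip.dwell(.4)
c=wrist(cams,manip); save(c,'wB3')
def meas(c,x,y,lo,hi):
    P=cloud(c); im=c['image'].astype(int)
    ok=(im.max(2)<60)&(P[...,2]>lo)&(P[...,2]<hi)&(abs(P[...,0]-x)<.03)&(abs(P[...,1]-y)<.05)
    q=P[ok]; return len(q),q.mean(0).round(4),np.percentile(q[:,2],[5,50,95]).round(4)
print('B wrist',meas(c,.536,-.1635,.17,.25))
manip.move_pose([.42,.02,.36],ori(0)); manip.dwell(.5)
s=cams.capture('scene'); save(s,'sEnd'); t=cams.capture('top'); save(t,'tEnd')
print('A scene',meas(s,.474,.195,.155,.25)); print('B scene',meas(s,.536,-.1635,.155,.25)); print('A top',meas(t,.474,.195,.17,.25));print('B top',meas(t,.536,-.1635,.17,.25))
P=cloud(s); im=s['image'].astype(int)
for x,y in((.474,.195),(.536,-.1635)):
    ok=(im[...,0]>60)&(im[...,0]>1.8*im[...,2])&(np.hypot(P[...,0]-x,P[...,1]-y)<.03)&(P[...,2]>.09); print('blue z',np.percentile(P[ok][:,2],[1,50,99]).round(4))
print(manip.state()['clock'])
i=s['image']
cv2.imwrite('pics/cEnd.png',np.hstack([cv2.resize(i[120:230,280:390],(400,400),interpolation=2),cv2.resize(i[180:300,190:310],(400,400),interpolation=2)]))
```

```text
[-1.46219599  0.2294363  -2.24408774]
[ 0.58186623  0.51144439 -0.79795597]
B wrist (1955, array([ 0.536 , -0.1617,  0.2219]), array([0.2203, 0.2222, 0.2234]))
A scene (213, array([0.4815, 0.1879, 0.1762]), array([0.1649, 0.1775, 0.1842]))
B scene (407, array([ 0.5435, -0.1682,  0.2159]), array([0.2046, 0.2176, 0.2242]))
A top (235, array([0.4731, 0.1937, 0.1826]), array([0.1797, 0.1825, 0.1853]))
B top (279, array([ 0.5343, -0.1617,  0.2218]), array([0.2189, 0.2221, 0.2248]))
blue z [0.1074 0.1265 0.1429]
blue z [0.1475 0.1672 0.1832]
29.7333
```

View pics/cEnd.png

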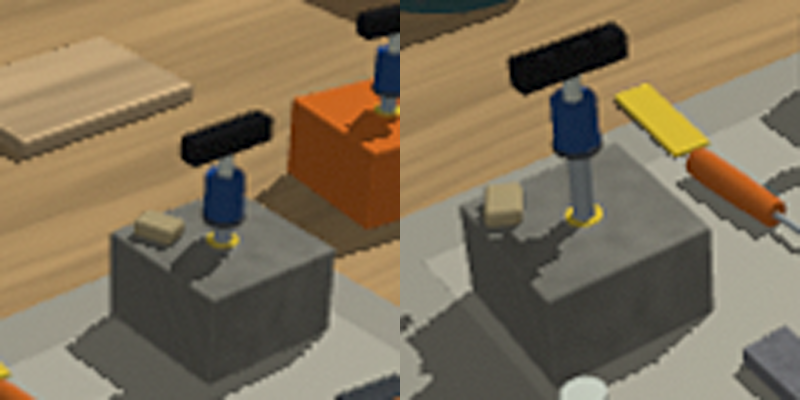

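View pics/sEnd.png

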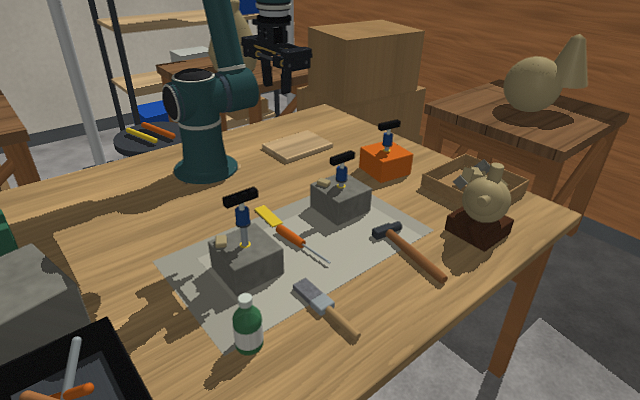

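The left pin is home with its handle top at 0.182. The right pin stands 40 mm up with its handle top at 0.222 and barrel rim about 0.18. Tools and chips are in place and the arm is clear.

```bash
python3 -c "
from cell import order
print(order.close_job())"
```

```text
the job is handed in; nothing more can be done
None
```

Both pins are tested and the job is handed in. The clock read about 30 s at my last check, against the 61 s limit.

- **Bonded pin (robot's left, near the orange look-alike):** I pulled its gauge to about 20 mm (12–12.6 N). Green showed, with no red. I held it there for over 1.5 s, then let it down and released it. Its handle top is back at 0.182 m, the height measured before the pull.
- **Unbonded pin (robot's right):** It started to slide at about 5.3 N, before green. I drew it to its stop, where the force rose to 8 N at about 12 mm of stretch, still white. I then relaxed the spring and let go. The handle top now stands at 0.222 m in the wrist and top views, 40 mm higher than before. The barrel rim is therefore at about 0.18 m, above the 0.17 m required.

In the last scene picture both handles look let go and at rest, the tools, bottle and chips look unmoved, and the arm is clear. I checked the tools, bottle and chips by eye only, not by measurement. In the scene view, depth readings for the topmost blue pixels gave rim heights of 0.143 m and 0.183 m. That is about 3 mm above the values expected, within camera noise, and the 40 mm difference between the pins agrees. No other check failed.

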